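# Start the wing nut on the paper press

## Robot

A 7-joint arm with a two-finger parallel gripper is mounted at the origin on the work surface; the furniture and walls round the work are solid. World frame = base frame: x ahead of the robot, y to its left, z up, the work surface at z = 0. Lengths are in mm, angles in rad, forces in N, time in s.
With the tool pointing down it reaches from about 400 to 900 mm from the base axis. Payload 5.5 kg.
Tool frame: the origin (TCP) lies on the front face of the gripper's body, between the roots of the fingers; the fingertips stand 66 mm ahead of it and the grasp point (between the pads) lies 47 mm ahead of it (r.hold_point_z is the distance from the TCP to the grasp point, in mm); z points along the fingers, y is the line along which they close (so a half turn about z gives the same grasp; the last joint's range is limited). The gripper opens to 92 mm and grips with 3 to 60 N. Pads are 19 mm wide; open, the fingers measure 130 mm over their backs; the gripper's body (75 mm by 190 mm) begins 47 mm behind the grasp point.
Start: joints at [-0.902, 0.501, -0.427, 1.55, 0.221, 1.138, -0.21], TCP at [256.555, 597.225, 292.229] pointing down, gripper open.
Joint ranges: [-2.88, 2.88], [-0.31, 2.03], [-1.54, 1.56], [0.2, 2.42], [-1.41, 4.55], [0.19, 2.02], [-2.57, 2.57]. Speed limits (rad/s): [2.57, 2.57, 3.14, 3.14, 3.14, 3.14, 3.14].

## Interface

Orientations are given as a unit quaternion [w, x, y, z].
In Python, from cell import r gives the robot as it stands.
- The arm moves only by the tool play_rows, never from a script. Its argument "moves" is a list of rows, each a list of 7 numbers: the turn, a rotation vector about the world's x, y, z as a fraction of full scale, then the shift along the world's x, y, z as a fraction of full scale, then the opening, from 0 (shut) to 1 (fully open). A call has 1 to 5 rows; each row shifts and turns the commanded pose from where the row before left it; what a row does not reach is not made up. Full scale, the value 1, is 0.04 m for a shift and 0.12 rad for a turn. A row lasts 1/12 s, in which the tool goes at most 41.7 mm and 7.16 degrees, less where a joint would pass 70% of its speed; a pose out of reach is approached as far as the arm can. A call with a number of a shift or a turn outside -1 to 1 is refused whole. A call with a gripper value outside its range is refused whole. The fingers move at their own pace and stop on an object; the grip force is fixed at half the most. Time passes only in rows, so rows that do not move let the fingers close. It gives the time, the measured TCP pose, the force, the opening and the grip force at its end, in the units of the state.
- r.sense(): the state, without advancing time (a new reading comes with each control period).
- r.get_image(name): name is "scene" or "top" or "wrist"; returns a dict with "pixels" (400x640x3 uint8, red, green, blue), "intrinsics" (3x3 intrinsics, pixels), "camera_from_world" (4x4, takes a point from world to camera coordinates); the wrist camera has in their place "hand_eye" (4x4, takes a point from camera to tool coordinates, whose origin is the TCP and whose axes are the flange's). Camera axes: x right, y down, z forward; pixel columns grow to the right and rows downward; lengths in mm; the calibration is good to about 2 mm. A picture is of the moment at which its call begins: read the wrist's pose just before it. There is no depth.
- r.sign_off(): hands the job in; it is judged then, once.
The state is a dict: "t": time; "joints": joint angles; "qd": joint speeds; "joint_efforts": joint torques, N m; "tool_pos": TCP position; "ee_rot": TCP orientation; "contact_force": force on the tool from outside, world axes, zero at the start; "moment": the same for the moment, N m; "opening": finger opening in mm; "grip_force": force on a finger pad.
Only numpy, scipy, OpenCV 4.12 (cv2) and the standard library are available. Lean on these libraries where they do the work, as an engineer would, in place of code of your own. Each camera call takes 0.05 s, during which the arm holds its last target. There are 200 camera calls.

## Task

Put the brass wing nut on the screw of the paper press and turn it gently backward (counter-clockwise from above) until you feel it drop into the start of the thread and come up against its stop, then turn it forward (clockwise) until the aluminium bar is pressed down onto the sheets. Never force it against a blocked thread, do not overtighten it, and leave the mouse, the glasses case and the sticky pad where they are.

Things in the scene. Friction and masses are not known exactly. Their poses are not given: they have to be found in the camera images.
- nut_grip (a point): Centre of the grip of the loose brass wing nut (0.14 kg), on its axis, 40 mm above its foot; z up. The grip is a flat winged blade, 10 mm thick (along y), 64 mm long (along x), from 30 to 50 mm above the foot; pinch its flat middle 30 mm across the 10 mm.
- wing_nut: The same nut: a closed cap 50 mm in diameter, open below, standing on its mouth; origin on its axis at its foot. Inside at the foot are three lugs at 120 degrees, which leave a 27 mm opening. Let go, it stays where it is, on the lead-in and on the thread; not gripped, it drops into the thread start by its own weight.
- screw_tip (a point): Top centre of the upright steel screw in the middle of the paper press, 65 mm above the desk; z up. The nose is a cone, 15 mm wide at the tip, 24 mm wide 6 mm lower; the nut then has 1.5 mm radial play. The thread is 36 mm wide, right-hand, with three starts at 120 degrees and 27 mm lead (1 rad forward lowers the nut 4.3 mm).
- lead_in (a point): Point on the screw's axis at the highest part of the saw-toothed lead-in, where the nut's lugs rest first; the grip centre is then 36 to 42 mm above this point. Where the starts lie round the screw is not measured and differs each time. Turned forward here, the lugs run against upright teeth and block.
- thread_start (a point): Point on the screw's axis 7 mm below lead_in: about where the nut's foot is after it has dropped into the start (grip centre 38 to 41 mm above this point). Turned back on the lead-in, the nut climbs at most 3 mm in at most 120 degrees, drops 6 mm or more here, and meets a rigid stop within 25 degrees. From the top of a tooth it first drops only 4 mm, onto the lead-in.
- press: The paper press, fixed to the desk: board 120 mm (x) by 160 mm (y), 14 mm thick, with a stack of sheets; origin under its centre. The pressure bar lies along y, 56x152x6 mm, its top 47 mm above the desk when up; two guide pins 66 mm from the screw along y reach 53 mm above the desk.
- bar (a joint): How far the sprung pressure bar is pressed down, m: 0 is up (5 mm above the sheets), 0.005 is down on them. The nut meets it when the grip centre is 22 mm above screw_tip; the spring pushes up with 2 to 5 N. Fully down, the grip centre is 17 mm above screw_tip, about 2.2 rad forward of the thread start.
- mouse: Grey computer mouse, 111x60x36 mm, loose; origin under its centre.
- glasses_case: Dark red glasses case, 58x155x36 mm, loose; origin under its centre.
- sticky_pad: Yellow pad of sticky notes, 76x76x12 mm, loose; origin under its centre.
Not all that is in view belongs to the job. There is more than one size of the wing_nut; the job needs the smallest.

How it is judged (in metres and radians):
On the way, in this order (a step that is already met when the one before it is completed fails the run):
1. the wing nut is brought over the screw (horizontal distance between nut_grip and screw_tip below 0.006 m and z of nut_grip in the frame of screw_tip between 0.027 and 0.06 m).
2. it has dropped into the thread start, before it meets the bar, and been turned back against its stop there (the back of a tooth, pressed with over 1 N) (horizontal distance between nut_grip and screw_tip below 0.005 m and z of nut_grip in the frame of screw_tip below 0.0268 m and value of joint bar below 0.001 m and contact force between wing_nut and teeth above 1 N), for 0.05 s.
At the end, for the whole second after the job is handed in: The wing nut is run on upright (within 0.15 rad and 5 mm of the screw's axis), at rest, and holds the pressure bar down by at least 3.5 of its 5 mm (value of joint bar above 0.0035 m and horizontal distance between nut_grip and screw_tip below 0.005 m and angle between wing_nut's own z axis and vertical below 0.15 rad and linear speed of wing_nut below 0.01 m/s); the robot touches nothing.
It fails at once if the nut is forced on the thread (over 60 N between nut and screw) (contact force between wing_nut and screw above 60 N).
It fails at once if the mouse, glasses case or sticky pad is pushed more than 20 mm (distance of any of mouse, glasses_case, sticky_pad from where it was at the start of the episode above 0.02 m).
It also fails if it takes over 70 s, if anything falls off the work surface, if the arm or the gripper's body presses on something with over 40 N, if the wrist force passes 120 N, or if a joint passes its speed limit or range.

## Working session

There is one attempt and no reset: what is moved stays moved. The work goes in short steps, Python scripts to look and compute and a tool call to move; the robot and the scene stay as the last step left them, time stands still between calls to the robot, and variables do not carry over. Pictures are saved under pics/ and viewed, at most 10 in all, crops included, and the job is handed in when it is done.

Besides the shell and the picture viewer there is one more tool, called after ">>>" as a command line: name --pt "numbers of a row" for each row, then --argument value for the rest. play_rows: Moves the arm, as the interface text tells. Shift numbers are shares of 0.04 m and turn numbers shares of 0.12 rad, none past 1 either way. Its arguments: {"type":"object","properties":{"moves":{"type":"array"}},"required":["moves"]}

```bash
mkdir -p pics; cat > h.py <<'E'
import numpy as np, cv2
from cell import r
def snap(n,f,crop=None,s=1):
    st=r.sense(); d=r.get_image(n); p=d["pixels"][:,:,::-1]
    np.savez('pics/'+f+'.npz',K=d["intrinsics"],T=d.get("camera_from_world",d.get("hand_eye")),pos=st["tool_pos"],q=st["ee_rot"],px=d["pixels"])
    cv2.imwrite('pics/'+f+'.png',p); return d
def crop(f,x,y,w,h,s):
    p=np.load('pics/'+f+'.npz')['px'][y:y+h,x:x+w,::-1]
    cv2.imwrite(f'pics/{f}_c{x}_{y}.png',cv2.resize(p,None,fx=s,fy=s,interpolation=cv2.INTER_CUBIC))
def ray(f,u,v):
    from scipy.spatial.transform import Rotation as R
    d=np.load('pics/'+f+'.npz'); c=np.linalg.inv(d['K'])@[u,v,1]; T=d['T']
    if 'wrist' in f:
        q=d['q']; Rw=R.from_quat([q[1],q[2],q[3],q[0]]).as_matrix()
        return Rw@T[:3,3]+d['pos'], Rw@T[:3,:3]@c
    Ti=np.linalg.inv(T); return Ti[:3,3], Ti[:3,:3]@c
def at(f,u,v,z):
    o,d=ray(f,u,v); return np.round(o+d*(z-o[2])/d[2],1)
E
python3 - <<'E'
from h import *
snap('top','top1'); snap('scene','scene1')
a=np.vstack([cv2.imread('pics/top1.png'),cv2.imread('pics/scene1.png')])
cv2.imwrite('pics/both.png',cv2.resize(a,(480,600)))
print(r.sense())
E
```

```text
{'t': 0.1, 'joints': array([-0.90178904,  0.501769  , -0.42676708,  1.55133946,  0.22080708,
        1.1383133 , -0.21031132]), 'qd': array([ 2.96562226e-04, -3.05378760e-03, -1.87839243e-03, -2.38117402e-03,
        7.12458449e-04, -1.38194344e-03,  5.24658987e-05]), 'joint_efforts': array([-1.02869124e-02, -5.67864990e+01, -5.83775550e+00, -2.79916584e+01,
       -6.88942568e-02,  2.41624808e-02,  5.24649977e-05]), 'tool_pos': array([256.45333217, 596.70508977, 291.27154827]), 'ee_rot': array([-1.97701681e-04,  2.01512536e-01,  9.79485532e-01, -8.67002692e-04]), 'contact_force': array([-0.90656314,  0.44726516, -0.09195873]), 'moment': array([-0.00039362,  0.00199718,  0.07283862]), 'grip_force': 0.0, 'opening': 91.98533040649168}
```

View pics/top1.png

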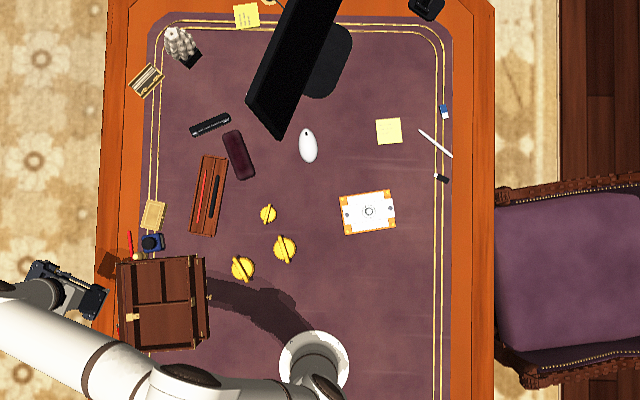

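View pics/scene1.png

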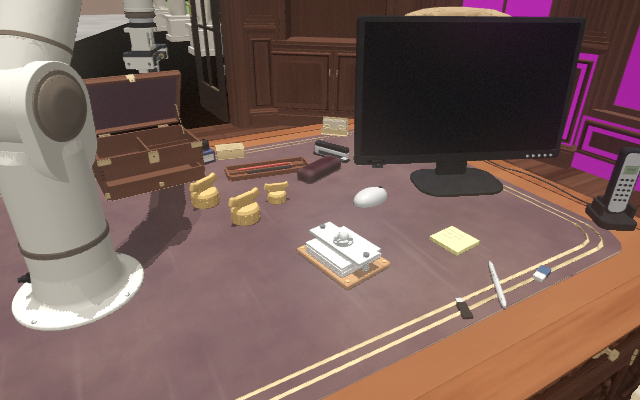

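The top view shows three brass wing nuts, at (268,214), (285,249) and (243,268). The press screw is at (369,211), the mouse at (308,145), the case at (238,154) and the pad at (388,131). The nut at (268,214) looks smallest, so I'll check it in a crop.

```bash
python3 - <<'E'
from h import *
crop('top1',220,180,190,110,4)
for n,u,v,z in [('small',268,214,45),('mid',285,249,45),('big',243,268,45),('screw',369,211.5,65)]: print(n,at('top1',u,v,z))
E
```

```text
small [455.9 146.   45. ]
mid [352.6  91.9  45. ]
big [293.  215.7  45. ]
screw [ 470.2 -154.9   65. ]
```

View pics/top1_c220_180.png

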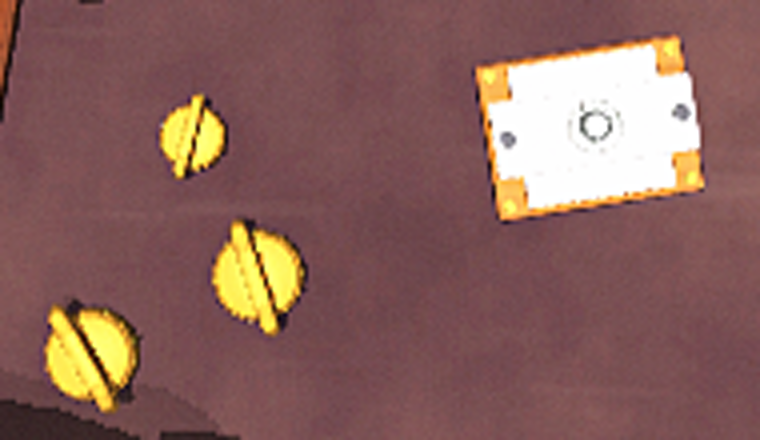

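The crop confirms it: the smallest nut is at about (268,214), 16.5 px ≈ 50 mm wide, and its blade lies near −13° in the world. The screw ring is at (369,211). I'll move over the nut, clear of the box.

>>> play_rows --pt "0 0 0 0.9 0 0.2 1" --pt "0 0 0 0.9 0 0.2 1" --pt "0 0 0.3 0.9 -0.2 0 1" --pt "0 0 0.3 0.9 -0.4 0 1" --pt "0 0 0.3 0.8 -0.6 0 1"

```text
t: 0.52
tool_pos: [433.9, 549.7, 307.5]
ee_rot: [-0.0, 0.147, 0.989, 0.0]
contact_force: [0.4, 0.5, 0.1]
opening: 91.8
grip_force: 0.0
```

>>> play_rows --pt "0 0 0.3 0.2 -0.95 -0.1 1" --pt "0 0 0.3 0.2 -0.95 -0.1 1" --pt "0 0 0 0 -1 -0.2 1" --pt "0 0 0 0 -1 -0.2 1" --pt "0 0 0 0 -1 -0.2 1"

```text
t: 0.93
tool_pos: [448.3, 351.0, 275.3]
ee_rot: [-0.0, 0.113, 0.994, -0.0]
contact_force: [0.9, 0.1, 0.8]
opening: 92.1
grip_force: 0.0
```

>>> play_rows --pt "0 0 0 0 -1 -0.2 1" --pt "0 0 0 0 -1 -0.2 1" --pt "0 0 0 0 -1 -0.2 1" --pt "0 0 0 0 -1 -0.2 1" --pt "0 0 0 0 -0.8 -0.2 1"

```text
t: 1.35
tool_pos: [448.0, 157.8, 235.6]
ee_rot: [-0.0, 0.114, 0.994, -0.001]
contact_force: [0.9, 0.4, -0.1]
opening: 92.1
grip_force: 0.0
```

```bash
python3 - <<'E'
from h import *
d=snap('wrist','wrist1'); print(np.round(d['hand_eye'],3), d['intrinsics'])
E
```

```text
[[  0.     -0.953  -0.304  83.135]
 [  1.      0.      0.     -0.35 ]
 [ -0.     -0.304   0.953 -93.497]
 [  0.      0.      0.      1.   ]] [[291.98962632   0.         318.11184752]
 [  0.         291.98962632 199.33100267]
 [  0.           0.           1.        ]]
```

View pics/wrist1.png

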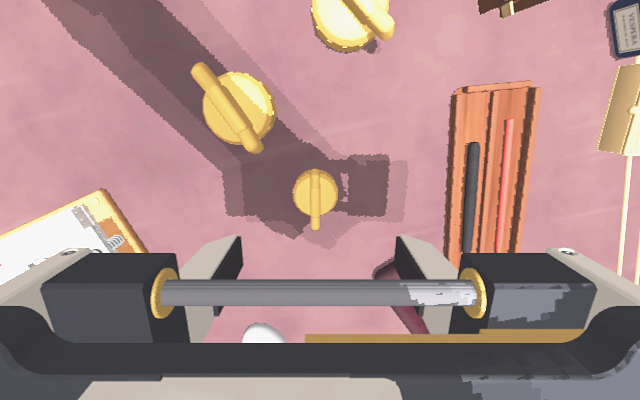

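The wrist view shows the small nut's blade running from about (315.5,171) to (316,228), in line with the tool's x axis.

```bash
python3 - <<'E'
from h import *
a=at('wrist1',315.5,171,50);b=at('wrist1',315.8,228,48);print(a,b,(a+b)/2,np.hypot(*(a-b)[:2]),np.degrees(np.arctan2(*(a-b)[1::-1])),r.sense()['tool_pos'],np.degrees(2*np.arctan2(.994,.114)))
E
```

```text
[424.7 160.   50. ] [484.1 146.4  48. ] [454.4 153.2  49. ] 60.937016664749876 167.10404742952386 [447.29893363 150.8538904  233.62320657] 166.91487979289
```

>>> play_rows --pt "0 0 0 0.18 0.06 -0.7 1" --pt "0 0 0 0 0 -0.9 1" --pt "0 0 0 0 0 -0.7 1" --pt "0 0 0 0 0 0 1" --pt "0 0 0 0 0 0 1"

```text
t: 1.82
tool_pos: [454.4, 163.5, 143.1]
ee_rot: [-0.002, 0.112, 0.994, -0.001]
contact_force: [0.8, 0.7, 0.2]
opening: 91.7
grip_force: 0.0
```

```bash
python3 - <<'E'
from h import *
snap('wrist','wrist2'); print(r.sense()['tool_pos'])
E
```

```text
[455.6752869  164.06020131 144.58414959]
```

View pics/wrist2.png

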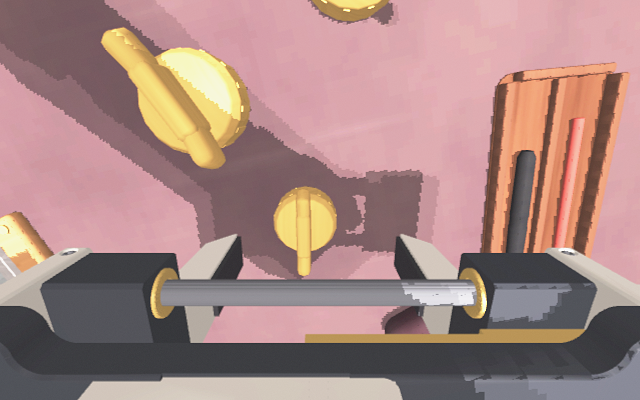

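```bash
python3 - <<'E'
from h import *
a=at('wrist2',303.3,190,50);b=at('wrist2',304,273,48);print(a,b,(a+b)/2,np.hypot(*(a-b)[:2]),np.degrees(np.arctan2(*(a-b)[1::-1])),r.sense()['tool_pos'],r.sense()['ee_rot'])
E
```

```text
[422.4 160.2  50. ] [484.7 145.4  48. ] [453.55 152.8   49.  ] 64.03381918955014 166.63651696246882 [455.6752869  164.06020131 144.58414959] [-4.86493261e-04  1.12360093e-01  9.93667435e-01 -3.57654035e-05]
```

The nut is at (453.5,152.8), blade length 64 mm as it should be. I'll centre the tool, narrow the fingers and feel downward.

>>> play_rows --pt "0 0 0 -0.05 -0.28 -0.4 0.4" --pt "0 0 0 0 0 -0.3 0.4" --pt "0 0 0 0 0 -0.3 0.4" --pt "0 0 0 0 0 -0.1 0.4" --pt "0 0 0 0 0 0 0.4"

```text
t: 2.28
tool_pos: [454.4, 152.8, 101.2]
ee_rot: [0.001, 0.113, 0.994, 0.0]
contact_force: [0.4, 0.6, 0.1]
opening: 63.0
grip_force: 0.0
```

>>> play_rows --pt "0 0 0 0 0 -0.07 0.4" --pt "0 0 0 0 0 0 0.4"

```text
t: 2.45
tool_pos: [454.5, 152.9, 98.4]
ee_rot: [0.001, 0.113, 0.994, 0.0]
contact_force: [-0.6, 0.7, -0.2]
opening: 49.7
grip_force: 0.0
```

>>> play_rows --pt "0 0 0 0 0 -0.07 0.4" --pt "0 0 0 0 0 0 0.4"

```text
t: 2.62
tool_pos: [454.0, 152.6, 94.9]
ee_rot: [0.0, 0.113, 0.994, 0.0]
contact_force: [0.2, -0.2, -1.5]
opening: 38.5
grip_force: 0.0
```

>>> play_rows --pt "0 0 0 0 0 -0.07 0.4" --pt "0 0 0 0 0 0 0.4"

```text
t: 2.78
tool_pos: [454.3, 152.9, 94.1]
ee_rot: [0.001, 0.112, 0.994, -0.0]
contact_force: [-7.0, -0.7, 26.5]
opening: 36.8
grip_force: 12.9
```

>>> play_rows --pt "0 0 0 0 0 -0.07 0.4" --pt "0 0 0 0 0 0 0.4"

```text
t: 2.95
tool_pos: [454.4, 153.0, 93.8]
ee_rot: [0.001, 0.112, 0.994, -0.001]
contact_force: [-15.5, -4.3, 58.7]
opening: 37.1
grip_force: 29.1
```

The fingers have met the cap top with the tips at about 28 mm. I'll back off and grip just above it.

>>> play_rows --pt "0 0 0 0 0 0.18 0.4" --pt "0 0 0 0 0 0 0.4" --pt "0 0 0 0 0 0 0" --pt "0 0 0 0 0 0 0" --pt "0 0 0 0 0 0 0"

```text
t: 3.37
tool_pos: [453.4, 152.2, 95.7]
ee_rot: [-0.0, 0.113, 0.994, -0.0]
contact_force: [-0.0, 1.0, -0.0]
opening: 21.1
grip_force: 0.0
```

>>> play_rows --pt "0 0 0 0 0 0 0" --pt "0 0 0 0 0 0 0" --pt "0 0 0 0 0 0 0"

```text
t: 3.62
tool_pos: [453.4, 152.3, 95.7]
ee_rot: [-0.001, 0.113, 0.994, -0.0]
contact_force: [0.5, -0.2, -2.2]
opening: 9.6
grip_force: 30.0
```

>>> play_rows --pt "0 0 0 0 0 0.4 0" --pt "0 0 0 0 0 0.8 0" --pt "0 0 0 0 -0.4 0.8 0" --pt "0 0 0 0 -0.7 0.3 0" --pt "0 0 0 0.05 -0.8 0 0"

```text
t: 4.03
tool_pos: [457.5, 77.9, 191.3]
ee_rot: [0.003, 0.111, 0.994, 0.001]
contact_force: [1.5, -1.2, -2.3]
opening: 10.0
grip_force: 30.0
```

>>> play_rows --pt "0 0 0 0 -0.8 0 0" --pt "0 0 0 0 -0.8 0 0" --pt "0 0 0 0 -0.8 0 0" --pt "0 0 0 0 -0.4 0 0" --pt "0 0 0 0 0 0 0"

```text
t: 4.45
tool_pos: [455.0, -40.3, 187.8]
ee_rot: [-0.001, 0.116, 0.993, -0.001]
contact_force: [0.3, 0.7, -2.1]
opening: 9.9
grip_force: 30.0
```

>>> play_rows --pt "0 0 0 0 0 0 0" --pt "0 0 0 0 0 0 0" --pt "0 0 0 0 0 0 0"

```text
t: 4.7
tool_pos: [455.7, -34.1, 188.1]
ee_rot: [-0.0, 0.112, 0.994, 0.0]
contact_force: [-0.3, 0.3, -2.0]
opening: 10.0
grip_force: 30.0
```

```bash
python3 - <<'E'
from h import *
snap('wrist','wrist3'); s=r.sense(); print(s['tool_pos'],s['ee_rot'],s['joints'],s['opening'],s['contact_force'])
print(at('top1',368.6,210.9,65))
E
```

```text
[455.73771777 -34.06052844 188.12448205] [-1.47403902e-04  1.11386031e-01  9.93777163e-01  2.84257940e-04] [ 0.25223551  0.28860577 -0.26892103  2.1147573   0.11012863  0.75132164
  1.26085029] 9.726018753510834 [ 0.5974034   0.2154448  -1.71842292]
[ 471.9 -153.7   65. ]
```

View pics/wrist3.png

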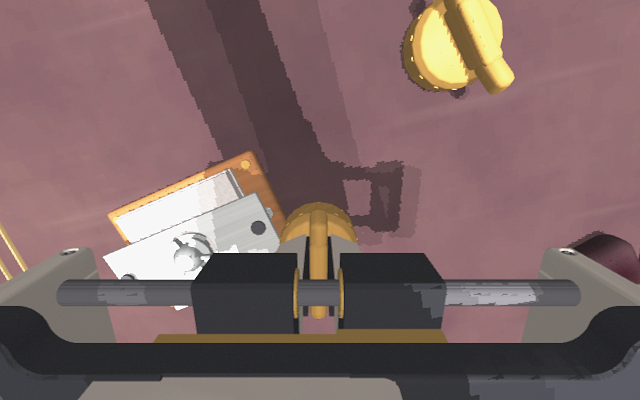

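The held nut is at (319,230). The press is on the left with its screw near (190,255), so I'll enlarge that.

```bash
python3 - <<'E'
from h import *
crop('wrist3',100,190,200,120,4)
E
```

```text
(no output)
```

View pics/wrist3_c100_190.png

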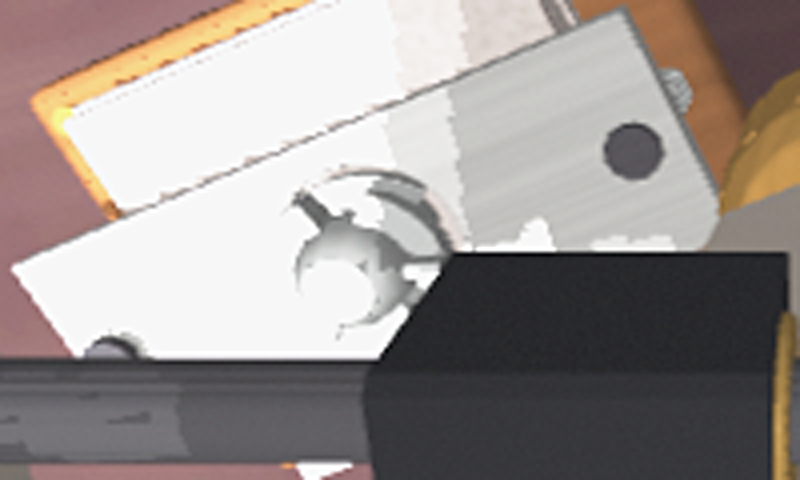

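```bash
python3 - <<'E'
from h import *
f=lambda x,y,z: at('wrist3',100+(x+.5)/4-.5,190+(y+.5)/4-.5,z)
t=f(337,292,65);e=f(300,292,65);g=f(373,292,65);p=f(634,150,53)
print(t,np.hypot(*(e-g)[:2]),p,np.hypot(*(t-p)[:2]), at('top1',220+508.5/4-.5,180+139.5/4-.5,53),at('top1',220+682/4-.5,180+112.5/4-.5,53))
E
```

```text
[ 471.1 -152.8   65. ] 15.282997088267747 [458.4 -87.   53. ] 67.01440143730304 [460.4 -89.7  53. ] [ 483.7 -218.6   53. ]
```

Screw axis ≈ (471.2,−153.3). The tip measures 15.3 mm wide and the pin sits 67 mm off, both as given. I'll move over it and pre-rotate clockwise so the last joint has room to turn back.

>>> play_rows --pt "0 0 -0.9 0.08 -0.6 0 0" --pt "0 0 -0.9 0.08 -0.6 0 0" --pt "0 0 -0.9 0.08 -0.6 0 0" --pt "0 0 -0.9 0.08 -0.6 0 0" --pt "0 0 -0.9 0.07 -0.58 0 0"

```text
t: 5.17
tool_pos: [471.8, -154.7, 188.2]
ee_rot: [-0.0, 0.375, 0.927, 0.0]
contact_force: [0.0, 0.3, -0.9]
opening: 9.8
grip_force: 30.0
```

>>> play_rows --pt "0 0 -0.9 0 0 0 0" --pt "0 0 -0.9 0 0 0 0" --pt "0 0 -0.9 0 0 0 0" --pt "0 0 -0.9 0 0 0 0" --pt "0 0 -0.9 0 0 0 0"

```text
t: 5.58
tool_pos: [471.6, -153.4, 188.1]
ee_rot: [-0.0, 0.609, 0.793, 0.0]
contact_force: [-0.1, -0.6, -1.9]
opening: 9.9
grip_force: 30.0
```

>>> play_rows --pt "0 0 -0.9 0 0 0 0" --pt "0 0 -0.9 0 0 0 0" --pt "0 0 -0.9 0 0 0 0" --pt "0 0 -0.9 0 0 0 0" --pt "0 0 -0.9 0 0 0 0"

```text
t: 6.0
tool_pos: [471.7, -153.3, 188.1]
ee_rot: [-0.0, 0.798, 0.602, 0.0]
contact_force: [0.1, 0.3, -2.4]
opening: 9.6
grip_force: 30.0
```

>>> play_rows --pt "0 0 0 0 0 0 0" --pt "0 0 0 0 0 0 0" --pt "0 0 0 0 0 0 0"

```text
t: 6.25
tool_pos: [471.5, -154.0, 188.1]
ee_rot: [-0.0, 0.796, 0.605, 0.0]
contact_force: [0.3, 0.2, -1.8]
opening: 9.8
grip_force: 30.0
```

```bash
python3 - <<'E'
from h import *
snap('wrist','wrist4'); s=r.sense(); print(s['tool_pos'],s['ee_rot'],s['joints'],s['opening'],s['contact_force'],s['moment'])
E
```

```text
[ 471.49620456 -154.20047245  188.15994953] [-1.03452235e-04  7.96252253e-01  6.04964741e-01  3.02916678e-05] [ 0.16597434  0.33738983  0.11309678  2.03633483 -0.05389983  0.77071971
  0.04008281] 9.728895398838313 [-0.39876136  0.72881282 -2.17821606] [-0.13400492  0.04037861  0.03162469]
```

View pics/wrist4.png

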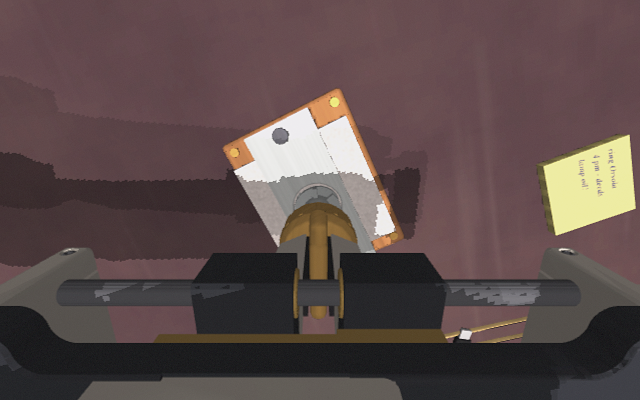

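>>> play_rows --pt "0 0 -0.8 0 0.01 -0.2 0" --pt "0 0 -0.8 0 0.01 -0.2 0" --pt "0 0 -0.8 0 0 -0.2 0" --pt "0 0 0 0 0 0 0" --pt "0 0 0 0 0 0 0"

```text
t: 6.72
tool_pos: [471.1, -153.8, 163.9]
ee_rot: [-0.0, 0.875, 0.485, -0.0]
contact_force: [-0.3, 0.4, -1.2]
opening: 9.6
grip_force: 30.0
```

>>> play_rows --pt "0 0 0 0 0 -0.07 0" --pt "0 0 0 0 0 -0.05 0" --pt "0 0 0 0 0 0 0"

```text
t: 6.97
tool_pos: [471.4, -154.0, 159.4]
ee_rot: [-0.0, 0.875, 0.484, 0.0]
contact_force: [-0.7, 0.2, -1.7]
opening: 9.5
grip_force: 30.0
```

>>> play_rows --pt "0 0 0 0 0 -0.05 0" --pt "0 0 0 0 0 0 0"

```text
t: 7.13
tool_pos: [471.3, -154.0, 157.3]
ee_rot: [-0.0, 0.876, 0.483, 0.0]
contact_force: [-0.9, -0.5, -1.7]
opening: 9.9
grip_force: 30.0
```

Foot is about 4 mm below the tip with no contact, so it is centred. Feeling on down in small steps.

>>> play_rows --pt "0 0 0 0 0 -0.03 0" --pt "0 0 0 0 0 0 0"

```text
t: 7.3
tool_pos: [471.3, -154.0, 156.1]
ee_rot: [-0.0, 0.876, 0.483, 0.0]
contact_force: [-0.0, 0.3, -1.3]
opening: 9.8
grip_force: 30.0
```

>>> play_rows --pt "0 0 0 0 0 -0.03 0" --pt "0 0 0 0 0 0 0"

```text
t: 7.47
tool_pos: [471.2, -153.8, 154.9]
ee_rot: [-0.0, 0.876, 0.483, -0.0]
contact_force: [-1.7, 0.7, -1.6]
opening: 9.5
grip_force: 30.0
```

>>> play_rows --pt "0 0 0 0 0 -0.03 0" --pt "0 0 0 0 0 0 0"

```text
t: 7.63
tool_pos: [471.0, -153.6, 153.6]
ee_rot: [-0.0, 0.876, 0.483, -0.0]
contact_force: [-0.4, 1.9, -1.1]
opening: 9.5
grip_force: 30.0
```

>>> play_rows --pt "0 0 0 0 0 -0.03 0" --pt "0 0 0 0 0 0 0"

```text
t: 7.8
tool_pos: [471.1, -153.6, 152.8]
ee_rot: [-0.0, 0.876, 0.483, -0.0]
contact_force: [-2.8, 1.6, 4.3]
opening: 10.0
grip_force: 30.0
```

>>> play_rows --pt "0 0 0 0 0 -0.03 0" --pt "0 0 0 0 0 0 0"

```text
t: 7.97
tool_pos: [471.3, -153.7, 152.3]
ee_rot: [-0.0, 0.876, 0.483, 0.0]
contact_force: [-4.2, 2.2, 10.7]
opening: 10.0
grip_force: 30.0
```

>>> play_rows --pt "0 0 0 0 0 -0.02 0" --pt "0 0 0 0 0 0 0"

```text
t: 8.13
tool_pos: [471.2, -154.0, 151.9]
ee_rot: [-0.0, 0.876, 0.483, 0.0]
contact_force: [-5.9, 2.0, 14.2]
opening: 9.8
grip_force: 30.1
```

It rests on the lead-in (grip about 32 mm above the tip). With the grip closed, the fingers limit the torque, and a blocked turn would show as a widening opening. I'll relax the push a little and turn back.

>>> play_rows --pt "0 0 0.7 -0.015 0.005 0.02 0" --pt "0 0 0.7 0 0 0 0" --pt "0 0 0.7 0 0 0 0" --pt "0 0 0 0 0 0 0"

```text
t: 8.47
tool_pos: [471.5, -152.6, 151.6]
ee_rot: [-0.0, 0.807, 0.591, 0.001]
contact_force: [0.8, 3.1, -0.0]
opening: 9.9
grip_force: 30.0
```

```bash
cat > s.py <<'E'
from cell import r
import numpy as np
s=r.sense(); q=s['ee_rot']; print(np.round(s['tool_pos'],2),'yaw',round(2*np.arctan2(q[2],q[1]),3),np.round(s['contact_force'],1),np.round(s['moment'],2),round(s['opening'],2),'j7',round(s['joints'][6],2))
E
python3 s.py
```

```text
[ 471.5  -152.64  151.6 ] yaw 1.264 [ 0.8  3.1 -0. ] [ 1.   -0.11 -0.04] 9.91 j7 0.01
```

The push force has vanished, so it may have dropped. I'll follow it down.

>>> play_rows --pt "0 0 0 0 0.01 -0.03 0" --pt "0 0 0 0 0 0 0"

```text
t: 8.63
tool_pos: [471.7, -152.7, 151.2]
ee_rot: [0.0, 0.809, 0.588, 0.001]
contact_force: [-0.8, 5.3, 8.9]
opening: 9.6
grip_force: 30.0
```

>>> play_rows --pt "0 0 0 0 0 -0.03 0" --pt "0 0 0 0 0 0 0"

```text
t: 8.8
tool_pos: [471.9, -152.8, 151.0]
ee_rot: [0.0, 0.809, 0.588, 0.001]
contact_force: [-4.5, 5.7, 18.6]
opening: 10.0
grip_force: 30.1
```

>>> play_rows --pt "0 0 0 0 0 -0.03 0" --pt "0 0 0 0 0 0 0"

```text
t: 8.97
tool_pos: [472.1, -153.0, 150.7]
ee_rot: [0.001, 0.809, 0.588, 0.001]
contact_force: [-6.4, 6.3, 28.2]
opening: 9.8
grip_force: 30.2
```

Not dropped yet; it is still on the lead-in. I'll ease off and keep turning.

>>> play_rows --pt "0 0 0.5 -0.01 -0.01 0.05 0" --pt "0 0 0.7 0 0 0 0" --pt "0 0 0.7 0 0 0 0" --pt "0 0 0 0 0 0 0"

```text
t: 9.3
tool_pos: [471.7, -152.6, 151.5]
ee_rot: [0.0, 0.735, 0.678, 0.001]
contact_force: [-1.9, 6.6, 14.5]
opening: 10.0
grip_force: 30.0
```

>>> play_rows --pt "0 0 0.7 0 0 0 0" --pt "0 0 0.7 0 0 0 0" --pt "0 0 0 0 0 0 0"

```text
t: 9.55
tool_pos: [471.3, -152.9, 151.5]
ee_rot: [0.0, 0.676, 0.737, 0.001]
contact_force: [-4.1, 6.8, 15.2]
opening: 9.7
grip_force: 30.0
```

```bash
python3 s.py
```

```text
[ 471.27 -152.9   151.45] yaw 1.658 [-4.1  6.8 15.2] [1.36 0.86 0.06] 9.65 j7 0.36
```

>>> play_rows --pt "0 0 0.7 -0.01 0.015 0.01 0" --pt "0 0 0.7 0 0 0 0" --pt "0 0 0 0 0 0 0"

```text
t: 9.8
tool_pos: [471.5, -152.8, 151.5]
ee_rot: [0.001, 0.612, 0.791, 0.001]
contact_force: [-1.6, 4.0, 9.5]
opening: 9.6
grip_force: 30.0
```

>>> play_rows --pt "0 0 0.7 0 0 0 0" --pt "0 0 0.7 0 0 0 0" --pt "0 0 0 0 0 0 0"

```text
t: 10.05
tool_pos: [470.7, -152.6, 150.7]
ee_rot: [0.001, 0.543, 0.839, 0.001]
contact_force: [0.1, 3.5, 0.9]
opening: 9.6
grip_force: 30.0
```

```bash
python3 s.py
```

```text
[ 470.75 -152.6   150.71] yaw 1.993 [0.1 3.5 0.9] [ 1.   -0.25 -0.04] 9.57 j7 0.65
```

>>> play_rows --pt "0 0 0 0 0 -0.03 0" --pt "0 0 0 0 0 0 0"

```text
t: 10.22
tool_pos: [470.3, -152.5, 148.8]
ee_rot: [-0.0, 0.545, 0.838, 0.001]
contact_force: [1.8, 4.5, 0.1]
opening: 9.9
grip_force: 30.0
```

>>> play_rows --pt "0 0 0 0 0 -0.03 0" --pt "0 0 0 0 0 0 0"

```text
t: 10.38
tool_pos: [470.2, -152.3, 147.4]
ee_rot: [-0.0, 0.545, 0.838, 0.0]
contact_force: [1.6, 4.6, -0.4]
opening: 9.8
grip_force: 30.0
```

```bash
python3 s.py
```

```text
[ 470.2  -152.32  147.43] yaw 1.988 [ 1.6  4.6 -0.4] [ 1.23 -0.4   0.02] 9.84 j7 0.64
```

It has dropped. Following down gently.

>>> play_rows --pt "0 0 0 0 0.02 -0.03 0" --pt "0 0 0 0 0 0 0"

```text
t: 10.55
tool_pos: [470.1, -152.1, 146.2]
ee_rot: [0.0, 0.545, 0.839, 0.0]
contact_force: [1.7, 3.5, -2.5]
opening: 9.8
grip_force: 30.0
```

>>> play_rows --pt "0 0 0 0 0 -0.03 0" --pt "0 0 0 0 0 0 0"

```text
t: 10.72
tool_pos: [470.1, -152.2, 145.1]
ee_rot: [0.0, 0.544, 0.839, 0.0]
contact_force: [2.4, 5.4, -2.1]
opening: 9.8
grip_force: 30.0
```

```bash
python3 s.py
```

```text
[ 470.15 -152.17  145.14] yaw 1.991 [ 2.4  5.4 -2.1] [ 1.02 -0.56 -0.01] 9.75 j7 0.64
```

Dropped more than 6 mm from the rest height. Now turn back gently to the stop.

>>> play_rows --pt "0 0 0.5 0 0 0 0" --pt "0 0 0.5 0 0 0 0" --pt "0 0 0 0 0 0 0"

```text
t: 10.97
tool_pos: [469.9, -152.0, 145.3]
ee_rot: [-0.0, 0.491, 0.871, 0.0]
contact_force: [1.1, 5.3, 1.0]
opening: 10.1
grip_force: 30.0
```

```bash
python3 s.py
```

```text
[ 469.94 -152.04  145.33] yaw 2.114 [1.1 5.3 1. ] [ 1.14 -0.3  -0.02] 10.05 j7 0.75
```

>>> play_rows --pt "0 0 0.5 0 0 0 0" --pt "0 0 0.5 0 0 0 0" --pt "0 0 0 0 0 0 0"

```text
t: 11.22
tool_pos: [469.6, -151.3, 145.4]
ee_rot: [-0.001, 0.439, 0.899, 0.001]
contact_force: [0.7, 7.8, 3.1]
opening: 9.8
grip_force: 30.1
```

```bash
python3 s.py
```

```text
[ 469.6  -151.26  145.41] yaw 2.233 [0.7 7.8 3.1] [ 1.73  0.05 -0.28] 9.82 j7 0.85
```

>>> play_rows --pt "0 0 0.5 0 0 0 0" --pt "0 0 0 0 0 0 0"

```text
t: 11.38
tool_pos: [469.6, -151.2, 145.5]
ee_rot: [-0.001, 0.412, 0.911, 0.001]
contact_force: [0.0, 8.0, 4.5]
opening: 10.2
grip_force: 30.6
```

```bash
python3 s.py
```

```text
[ 469.57 -151.25  145.48] yaw 2.292 [0.  8.  4.5] [ 1.79  0.05 -0.61] 10.19 j7 0.9
```

The reaction moment is −0.6 Nm, so it's at the stop. I'll release briefly to let it seat, regrip, and press back lightly once more.

>>> play_rows --pt "0 0 0 0 0 0 0.2" --pt "0 0 0 0 0 0 0.2" --pt "0 0 0 0 0 0 0.2" --pt "0 0 0 0 0 0 0" --pt "0 0 0 0 0 0 0"

```text
t: 11.8
tool_pos: [470.3, -152.8, 145.5]
ee_rot: [0.0, 0.413, 0.911, 0.0]
contact_force: [0.4, 2.2, -0.3]
opening: 10.4
grip_force: 28.7
```

```bash
python3 s.py
```

```text
[ 470.25 -152.8   145.53] yaw 2.291 [ 0.4  2.2 -0.3] [ 0.41 -0.25 -0.22] 10.42 j7 0.9
```

>>> play_rows --pt "0 0 0 0 0 0 0" --pt "0 0 0 0 0 0 0" --pt "0 0 0 0 0 0 0"

```text
t: 12.05
tool_pos: [470.2, -152.5, 145.5]
ee_rot: [0.0, 0.412, 0.911, 0.0]
contact_force: [1.2, 1.6, 0.5]
opening: 10.5
grip_force: 29.0
```

```bash
python3 s.py
```

```text
[ 470.24 -152.51  145.54] yaw 2.291 [1.2 1.6 0.5] [ 0.06 -0.37 -0.26] 10.5 j7 0.9
```

It bears on the stop (blade slightly skewed in the pads, moment −0.26 Nm). Now forward, clockwise, following the lead of 4.3 mm/rad.

>>> play_rows --pt "0 0 -0.6 0 0 0 0" --pt "0 0 -0.8 0 0 -0.01 0" --pt "0 0 -0.8 0 0 -0.01 0" --pt "0 0 0 0 0 0 0"

```text
t: 12.38
tool_pos: [469.8, -152.5, 144.6]
ee_rot: [-0.0, 0.53, 0.848, -0.0]
contact_force: [0.4, -0.5, 1.5]
opening: 9.8
grip_force: 29.9
```

```bash
python3 s.py
```

```text
[ 469.75 -152.52  144.61] yaw 2.025 [ 0.4 -0.5  1.5] [ 0.08  0.06 -0.08] 9.77 j7 0.67
```

Free running. Continuing.

>>> play_rows --pt "0 0 -0.8 0 0 -0.01 0" --pt "0 0 -0.8 0 0 -0.01 0" --pt "0 0 -0.8 0 0 -0.01 0" --pt "0 0 -0.8 0 0 -0.01 0" --pt "0 0 0 0 0 0 0"

```text
t: 12.8
tool_pos: [469.9, -152.4, 143.0]
ee_rot: [-0.0, 0.681, 0.732, -0.0]
contact_force: [1.5, 0.7, 0.3]
opening: 10.0
grip_force: 29.9
```

```bash
python3 s.py
```

```text
[ 469.86 -152.36  143.03] yaw 1.644 [1.5 0.7 0.3] [ 0.15 -0.02 -0.01] 9.97 j7 0.34
```

>>> play_rows --pt "0 0 -0.8 0 0 -0.01 0" --pt "0 0 -0.8 0 0 -0.01 0" --pt "0 0 -0.8 0 0 -0.01 0" --pt "0 0 -0.8 0 0 -0.01 0" --pt "0 0 0 0 0 0 0"

```text
t: 13.22
tool_pos: [470.1, -152.6, 141.6]
ee_rot: [0.0, 0.808, 0.59, -0.0]
contact_force: [0.4, 0.3, 3.3]
opening: 9.9
grip_force: 29.9
```

```bash
python3 s.py
```

```text
[ 470.12 -152.61  141.56] yaw 1.261 [0.4 0.3 3.3] [-0.12 -0.04 -0.05] 9.93 j7 0.01
```

>>> play_rows --pt "0 0 -0.8 0 0 -0.01 0" --pt "0 0 -0.8 0 0 -0.01 0" --pt "0 0 -0.8 0 0 -0.01 0" --pt "0 0 0 0 0 0 0"

```text
t: 13.55
tool_pos: [470.1, -152.7, 140.4]
ee_rot: [0.0, 0.884, 0.468, 0.0]
contact_force: [1.0, -0.1, 3.1]
opening: 9.9
grip_force: 29.9
```

```bash
python3 s.py
```

```text
[ 470.12 -152.66  140.39] yaw 0.975 [ 1.  -0.1  3.1] [-0.22  0.02  0.01] 9.86 j7 -0.23
```

>>> play_rows --pt "0 0 -0.8 0 0 -0.01 0" --pt "0 0 -0.8 0 0 -0.01 0" --pt "0 0 -0.8 0 0 -0.01 0" --pt "0 0 0 0 0 0 0"

```text
t: 13.88
tool_pos: [470.0, -152.5, 139.0]
ee_rot: [0.0, 0.941, 0.337, -0.0]
contact_force: [0.0, -0.6, 1.8]
opening: 10.2
grip_force: 29.9
```

```bash
python3 s.py
```

```text
[ 469.97 -152.55  139.03] yaw 0.687 [ 0.  -0.6  1.8] [-0.15  0.12  0.06] 10.19 j7 -0.48
```

>>> play_rows --pt "0 0 -0.8 0 0 -0.01 0" --pt "0 0 -0.8 0 0 -0.01 0" --pt "0 0 0 0 0 0 0"

```text
t: 14.13
tool_pos: [469.9, -152.5, 138.2]
ee_rot: [0.0, 0.969, 0.246, -0.0]
contact_force: [1.1, 0.0, 1.5]
opening: 9.9
grip_force: 29.9
```

```bash
python3 s.py
```

```text
[ 469.92 -152.48  138.21] yaw 0.496 [1.1 0.  1.5] [-0.14  0.14 -0.02] 9.89 j7 -0.64
```

>>> play_rows --pt "0 0 -0.7 0 0 -0.01 0" --pt "0 0 -0.7 0 0 -0.01 0" --pt "0 0 0 0 0 0 0"

```text
t: 14.38
tool_pos: [470.1, -152.6, 137.7]
ee_rot: [0.0, 0.987, 0.164, 0.0]
contact_force: [0.8, -1.2, 4.6]
opening: 9.8
grip_force: 30.0
```

```bash
python3 s.py
```

```text
[ 470.09 -152.6   137.71] yaw 0.329 [ 0.8 -1.2  4.6] [-0.23  0.25  0.04] 9.77 j7 -0.78
```

>>> play_rows --pt "0 0 -0.6 0 0 -0.007 0" --pt "0 0 0 0 0 0 0"

```text
t: 14.55
tool_pos: [470.2, -152.8, 137.6]
ee_rot: [0.0, 0.992, 0.128, 0.0]
contact_force: [0.8, -1.1, 5.3]
opening: 9.7
grip_force: 30.0
```

```bash
python3 s.py
```

```text
[ 470.23 -152.75  137.64] yaw 0.257 [ 0.8 -1.1  5.3] [-0.26  0.35 -0.04] 9.73 j7 -0.84
```

>>> play_rows --pt "0 0 -0.6 0 0 -0.005 0" --pt "0 0 0 0 0 0 0"

```text
t: 14.72
tool_pos: [470.3, -152.9, 137.6]
ee_rot: [0.0, 0.996, 0.093, 0.0]
contact_force: [-0.7, -0.4, 6.9]
opening: 9.9
grip_force: 30.0
```

```bash
python3 s.py
```

```text
[ 470.33 -152.88  137.59] yaw 0.185 [-0.7 -0.4  6.9] [-0.32  0.39  0.05] 9.94 j7 -0.9
```

>>> play_rows --pt "0 0 -0.5 0 0 -0.005 0" --pt "0 0 0 0 0 0 0"

```text
t: 14.88
tool_pos: [470.4, -153.0, 137.5]
ee_rot: [0.0, 0.998, 0.063, 0.001]
contact_force: [-0.9, -1.7, 9.1]
opening: 9.6
grip_force: 30.0
```

```bash
python3 s.py
```

```text
[ 470.43 -152.97  137.53] yaw 0.126 [-0.9 -1.7  9.1] [-0.37  0.46 -0.05] 9.61 j7 -0.95
```

The bar is on the sheets (z has stopped). I'll take up the thread slack until the moment begins to rise.

>>> play_rows --pt "0 0 -0.6 0 0 0.01 0" --pt "0 0 0 0 0 0 0"

```text
t: 15.05
tool_pos: [470.3, -152.8, 137.6]
ee_rot: [0.0, 1.0, 0.026, 0.0]
contact_force: [0.6, -1.6, 6.2]
opening: 9.5
grip_force: 30.0
```

```bash
python3 s.py
```

```text
[ 470.26 -152.8   137.6 ] yaw 0.053 [ 0.6 -1.6  6.2] [-0.3   0.27 -0.08] 9.54 j7 -1.01
```

>>> play_rows --pt "0 0 -0.6 0 0 0 0" --pt "0 0 0 0 0 0 0"

```text
t: 15.22
tool_pos: [470.3, -152.7, 137.5]
ee_rot: [0.0, 1.0, -0.01, 0.0]
contact_force: [0.4, -1.6, 5.7]
opening: 9.5
grip_force: 30.0
```

```bash
python3 s.py
```

```text
[ 470.29 -152.73  137.53] yaw -0.019 [ 0.4 -1.6  5.7] [-0.38  0.34 -0.  ] 9.52 j7 -1.07
```

>>> play_rows --pt "0 0 -0.5 0 0 0.015 0" --pt "0 0 0 0 0 0 0"

```text
t: 15.38
tool_pos: [470.7, -152.4, 137.7]
ee_rot: [0.0, 0.999, -0.039, 0.001]
contact_force: [3.8, -1.6, -1.7]
opening: 9.7
grip_force: 30.0
```

```bash
python3 s.py
```

```text
[ 470.74 -152.39  137.68] yaw -0.079 [ 3.8 -1.6 -1.7] [-0.27 -0.58  0.1 ] 9.68 j7 -1.12
```

>>> play_rows --pt "0 0 -0.5 0 0 0.0 0" --pt "0 0 0 0 0 0 0"

```text
t: 15.55
tool_pos: [471.2, -152.2, 137.7]
ee_rot: [0.0, 0.998, -0.069, 0.001]
contact_force: [4.9, -1.6, -5.0]
opening: 9.6
grip_force: 30.0
```

```bash
python3 s.py
```

```text
[ 471.16 -152.17  137.66] yaw -0.139 [ 4.9 -1.6 -5. ] [-0.17 -0.84  0.12] 9.61 j7 -1.17
```

The thread is now pulling and the moment is rising. One last small turn, then release and look.

>>> play_rows --pt "0 0 -0.5 0 0 -0.01 0" --pt "0 0 0 0 0 0 0"

```text
t: 15.72
tool_pos: [471.4, -152.1, 137.5]
ee_rot: [0.0, 0.995, -0.099, 0.001]
contact_force: [5.4, -1.2, -2.3]
opening: 9.9
grip_force: 30.0
```

```bash
python3 s.py
```

```text
[ 471.36 -152.1   137.49] yaw -0.198 [ 5.4 -1.2 -2.3] [-0.09 -0.8   0.14] 9.95 j7 -1.22
```

Snug. Releasing now.

>>> play_rows --pt "0 0 0 0 0 0 0.35" --pt "0 0 0 0 0 0 0.35" --pt "0 0 0 0 0 0 0.35" --pt "0 0 0 0 0 0 0.35" --pt "0 0 0 0 0 0 0.35"

```text
t: 16.13
tool_pos: [469.4, -152.3, 137.1]
ee_rot: [-0.0, 0.995, -0.101, -0.0]
contact_force: [0.3, 0.6, -0.4]
opening: 31.6
grip_force: 0.0
```

>>> play_rows --pt "0 0 0 0 0 0.3 0.35" --pt "0 0 0 0 0 0.6 0.35" --pt "0 0 0 0 0 0.8 0.35" --pt "0 0 0 0 0 0.3 0.35" --pt "0 0 0 0 0 0 0.35"

```text
t: 16.55
tool_pos: [472.0, -153.2, 221.2]
ee_rot: [0.0, 0.995, -0.102, 0.003]
contact_force: [0.1, 0.0, -0.4]
opening: 32.6
grip_force: 0.0
```

```bash
python3 - <<'E'
from h import *
snap('scene','scene2'); snap('wrist','wrist5'); 
a=cv2.resize(cv2.imread('pics/scene2.png')[200:300,270:420],None,fx=4,fy=4,interpolation=2)
b=cv2.resize(cv2.imread('pics/wrist5.png')[120:300,200:440],(267,200))
a[-200:,-267:]=b; cv2.imwrite('pics/final.png',a)
E
```

```text
(no output)
```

View pics/final.png

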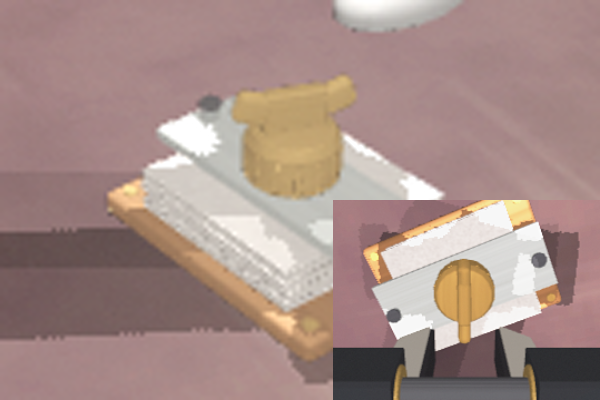

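The nut sits upright on the screw with the bar flat on the sheets and the gripper clear, so I'm handing it in.

```bash
python3 -c "
from cell import r
print(r.sign_off())"
```

```text
the job is handed in; nothing more can be done
None
```

I handed the job in: the smallest wing nut dropped into the thread start, met its stop, and now holds the bar down on the sheets, upright with the gripper clear. No verdict came back; I kept clear of the mouse, glasses case and sticky pad but did not re-measure them.

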